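# Fit the coil die to the clay extruder and screw its clamping ring tight

## Robot

A 7-joint arm with a two-finger parallel gripper is mounted at the origin on a cart in front of the work surface, level with it; the furniture and walls round the work are solid. World frame = base frame: x ahead of the robot, y to its left, z up, the work surface at z = 0. Lengths are in m, angles in degrees, forces in N, time in s.
With the tool pointing down it reaches from about 0.425 to 0.95 m from the base axis. Payload 4.7 kg.
Tool frame: the origin (TCP) lies at the very end of the fingers, on their centre line; the grasp point (between the pads) lies 19 mm behind it; z points along the fingers, y is the direction in which the jaws open and shut (so a half turn about z gives the same grasp; the last joint's range is limited). The gripper opens to 85 mm and grips with 20 to 120 N. Pads are 22 mm wide; open, the fingers measure 114 mm over their backs; the gripper's body (76 mm by 85 mm) begins 54 mm behind the grasp point. The pads swing forward as they close: fully open they stand 13 mm farther back than shut.
Start: joints at [68.13, 26.849, -2.785, 87.806, 1.381, 65.374, -4.715], TCP at [0.233, -0.633, 0.211] pointing down, gripper open.
Joint ranges: [-148.3, 148.3], [-19.14, 114.17], [-79.39, 73.82], [5.75, 140.21], [-59.74, 239.74], [12.07, 113.84], [-152.46, 152.46]. Speed limits (degrees/s): [147.25, 147.25, 180, 180, 180, 180, 180].

## Interface

Orientations are given as a 3x3 rotation matrix whose columns are the frame's x, y, z axes.
In Python, from cell import env, fingers, optics, cut_out, status gives the robot as it stands. The module is installed in compiled form; this text tells all that it offers. Calls block until the motion is done:
- env.move_to(position, orientation): joint-space move of the TCP to a pose.
- env.move_l(position, feed=0.15, orientation=None): straight line of the TCP; orientation=None keeps the orientation; feed is the mean speed in m/s.
- env.goto_joints(angles): joint-space move.
- fingers.set_gripper(opening): finger opening in m; the grip force is fixed at half the most; returns when the fingers have stopped.
- env.hold(seconds).
- env.inverse_kinematics(position, orientation): joint angles nearest the present ones, or None.
- optics.grab_frame(name): name is "scene" or "top" or "wrist"; returns a dict with "img" (400x640x3 uint8, blue, green, red), "camera_matrix" (3x3 intrinsics, pixels), "eye" and "attitude" of the camera in the world. Camera axes: x right, y down, z forward; pixel columns grow to the right and rows downward; lengths in m; the calibration is good to about 2 mm. A picture is of the moment at which its call begins. There is no depth.
A pose or a line that the arm cannot do raises env.MotionError and nothing moves.
- env.close_job(): hands the job in, once; it reports no verdict.
Trained networks look in the newest picture that a camera, given by its name, has taken for a name from the list of things; names that differ only in an ending like _2 or _b are one class to them, and where a whole thing is asked for, a point or a joint stands for the part that bears it (a point fixed in the world has none). Each returns a list of dicts, best first, with "confidence" (0 to 1); they miss things now and then, are a little off and sometimes report something else, mostly with a low value. They report only what shows in the picture. A call takes as long as a camera call. They do not tell look-alikes from the thing itself.
- cut_out(camera, label): "pixels" (400x640 bool, what is visible of it) and "pixel" ([row, column] in pixels, amid what is visible of it).
Readings, each from a call of its own:
- status.get_t(): time.
- status.get_joint_pos(): joint angles.
- status.get_qd(): joint speeds.
- status.get_tau(): joint torques, N m.
- status.get_tcp_pos(): TCP position.
- status.get_tool_rot(): TCP orientation.
- status.get_ft_force(): force on the tool from outside, world axes, zero at the start.
- status.get_wrist_torque(): the same for the moment, N m.
- status.get_width(): finger opening in m.
Only numpy, scipy, OpenCV 4.12 (cv2) and the standard library are available. Lean on these libraries where they do the work, as an engineer would, in place of code of your own. Each camera call takes 0.05 s, during which the arm holds its last target. There are 200 camera calls.

## Task

The extruder barrel is packed with clay and stands mouth up in its stand. First seat the die with the round nozzle flat in the barrel's mouth, then set the clamping ring over it and screw it on clockwise until it is firmly snug and holds the die fast. Work gently: don't force the ring down or overtighten it, and leave the die with the rectangular nozzle and everything else where they are.

Things in the scene. Friction and masses are not known exactly. Their poses are not given: they have to be found in the camera images.
- mouth (a point): Centre of the open mouth of the upright aluminium extruder barrel (44 mm outside), in the plane of its rim, 125 mm above the table; z up. Inside the rim is a recess 40 mm wide, 5 mm deep, with a flat ledge on which a die sits with 1 mm play all round.
- extruder: The barrel with its square wooden stand (150 x 110 mm base), screwed to the table; origin under the stand on the barrel's axis. Just below the rim three thread ramps stand out to 51 mm; each covers 66 degrees, then a gap of 54; 10 mm of travel per turn, clockwise from above tightens.
- die_round_c (a point): Centre (half-way up) of the round die: steel disk 38 mm across, 7 mm thick, lying flat, with a round nozzle 18 mm across and 24 mm tall on top, 31 mm in all; z up. Grip it by the nozzle. Seated in the mouth this point is 10.5 mm above the rim and the disk stands 2 mm proud of it.
- die_round: The same die; origin in the middle of its underside.
- die_slab_c (a point): Centre (half-way up) of the other die: the same disk, but its nozzle is a flat rectangular block 22 x 11 mm. Not wanted now.
- ring_c (a point): Centre (half-way up) of the aluminium clamping ring: 62 mm outside, ribbed, 24 mm tall, skirt down (53 mm inside), 4 mm top plate with a 26 mm hole that the nozzle passes. Grip it round the outside at any angle. Screwed home this point is 6 mm below the rim.
- ring: The same ring; origin in the middle of its underside. In its skirt are 3 even lugs, 18 degrees long, unseen; their angle about z is unknown. On the ramps the ring sits 5 to 7 mm too high; turned either way under light pressure it drops into the gaps; then 40 to 90 degrees clockwise the turning moment climbs by 0.2 N m; 10 degrees past that it is snug, 25 is too much.
- plunger: Plunger of the extruder, 190 mm: steel rod with a wooden T handle and a black piston, lying on the table; leave it.
- cup_bisque: Unglazed cup, 65 mm wide, 67 mm tall; leave it. Origin under its middle.
- brush_flat: Flat brush, 184 mm long, lying on the table; leave it.
- paddle: Wooden beating paddle, 275 mm long, lying on the table; leave it.
- rib_green: Green kidney-shaped rib, 82 mm long, lying on the table; leave it.
- loop_tool_large: Trimming tool with wire loops, 202 mm long, lying on the table; leave it.
There are look-alikes about, which are no part of the job. What is shaped like the die_round but purple is not meant.

How it is judged:
By the outcome, as a careful person would: the job done as asked, in the order asked, and still so for the second after the job is handed in, with the robot touching nothing.
It also fails if it takes over 61 s, if anything falls off the work surface, if the arm or the gripper's body presses on something with over 40 N, if the wrist force passes 120 N, or if a joint passes its speed limit or range.

## Working session

There is one attempt and no reset: what is moved stays moved. The work goes in short steps, each a Python script; the robot and the scene stay as the last script left them, time stands still between calls to the robot, and variables do not carry over. Pictures are saved under pics/ and viewed, about 8 in all and at most 12, crops included, and the job is handed in when it is done.

```bash
mkdir -p pics; ls; cat > h.py <<'E'
import numpy as np, cv2
from cell import env, fingers, optics, cut_out, status
def ray(f,px):
    K=np.array(f["camera_matrix"]);R=np.array(f["attitude"])
    if R.shape!=(3,3): print("att",R)
    d=R@np.linalg.inv(K)@np.array([px[1],px[0],1.]);return np.array(f["eye"]),d
def at(f,px,z):
    e,d=ray(f,px);return e+d*(z-e[2])/d[2]
def proj(f,p):
    R=np.array(f["attitude"]);q=np.array(f["camera_matrix"])@R.T@(np.array(p)-f["eye"]);return q[1]/q[2],q[0]/q[2]
def down(a):
    # tool z down, tool y (jaw) at angle a deg from world x axis... 
    a=np.radians(a);y=np.array([np.cos(a),np.sin(a),0]);z=np.array([0,0,-1.]);return np.column_stack([np.cross(y,z),y,z])
E
python3 - <<'E'
from h import *
for c in("top","scene"):
    f=optics.grab_frame(c);cv2.imwrite(f"pics/{c}0.png",f["img"])
    print(c,f["eye"])
    for l,z in(("mouth",.125),("extruder",.06),("die_round_c",.0155),("die_slab_c",.0155),("ring_c",.012)):
        for d in cut_out(c,l)[:4]:
            print(l,round(d["confidence"],2),d["pixel"],d["pixels"].sum(),at(f,d["pixel"],z).round(3))
print(status.get_t(),status.get_tool_rot(),status.get_width())
E
```

```text
pics
top [0.46676135 0.03395499 1.17810075]
mouth 0.66 [210.6, 341.9] 1761 [ 0.519 -0.021  0.125]
mouth 0.66 [236.5, 414.5] 322 [ 0.451 -0.217  0.125]
extruder 0.87 [208.4, 338.6] 1854 [ 0.529 -0.014  0.06 ]
die_round_c 0.47 [198.7, 258.9] 86 [0.558 0.223 0.016]
die_round_c 0.41 [170.0, 262.7] 127 [0.645 0.214 0.016]
die_slab_c 0.71 [240.1, 272.3] 131 [0.435 0.181 0.016]
ring_c 0.61 [234.3, 415.0] 347 [ 0.456 -0.246  0.012]
scene [-0.33347108 -0.59589062  1.3906156 ]
extruder 0.42 [207.8, 325.2] 72 [ 0.569 -0.001  0.06 ]
ring_c 0.55 [281.1, 367.8] 99 [ 0.425 -0.254  0.012]
0.6 [[ 9.38396984e-01  3.45559104e-01  8.01540124e-05]
 [ 3.45559112e-01 -9.38396976e-01 -1.23558657e-04]
 [ 3.25194640e-05  1.43645021e-04 -9.99999989e-01]] 0.0856930138220181
```

View pics/top0.png

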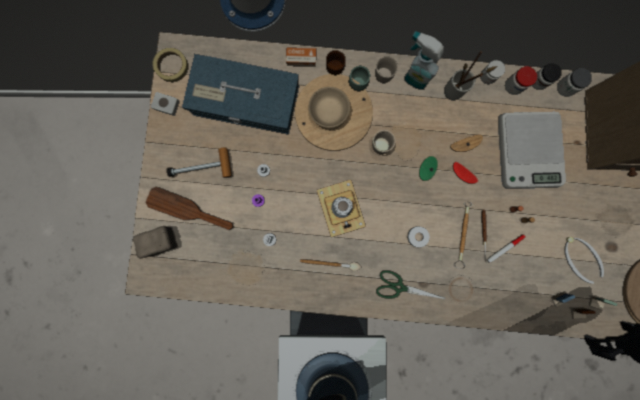

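View pics/scene0.png

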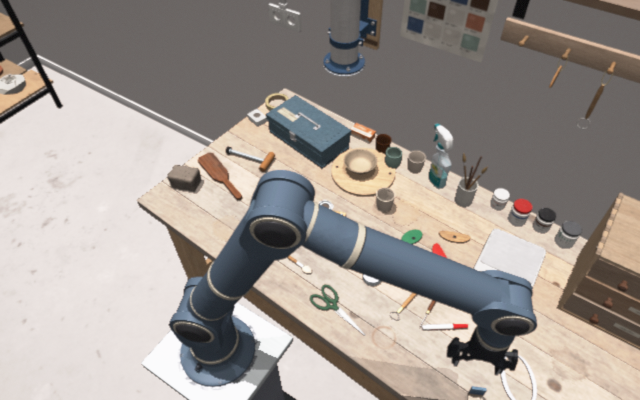

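The white dies are at px (170,263) and (240,270), the purple look-alike at (200,259), the ring at (237,418) and the barrel at (207,342). Next I'll take a closer look from the wrist over the barrel, then over the die.

```bash
python3 - <<'E'
from h import *
P=status.get_tcp_pos();env.move_l([P[0],P[1],.32],feed=.3)
def look(n,ls):
    f=optics.grab_frame("wrist");cv2.imwrite(f"pics/{n}.png",f["img"]);np.savez(f"pics/{n}.npz",**f)
    print(n,f["eye"],status.get_tcp_pos(),status.get_joint_pos(),status.get_t())
    for l,z in ls:
        for d in cut_out("wrist",l)[:3]:
            print(l,round(d["confidence"],2),d["pixel"],d["pixels"].sum(),at(f,d["pixel"],z).round(4))
env.move_to([.456,-.22,.32],down(-26)); look("w_ring",[("ring_c",.024),("mouth",.125)])
env.move_to([.50,-.02,.34],down(-2)); look("w_mouth",[("mouth",.125)])
fingers.set_gripper(.045)
env.move_to([.60,.20,.26],down(18)); look("w_die",[("die_round_c",.031),("die_slab_c",.031)])
a=[cv2.resize(cv2.imread(f"pics/{n}.png"),(400,250)) for n in("w_ring","w_mouth","w_die")]
b=np.vstack([np.hstack([a[0],a[1]]),np.hstack([a[2],a[2]*0])]);cv2.imwrite("pics/m1.png",b)
E
```

```text
w_ring [ 0.48832204 -0.15488001  0.48271663] [ 0.45561718 -0.22179521  0.31978182] [ 44.00083573   7.87632785 -25.49130976 100.29737847   3.5517874
  72.63221836  -8.53064076] 2.8833
ring_c 0.78 [172.1, 327.3] 982 [ 0.4591 -0.2432  0.024 ]
ring_c 0.21 [24.4, 476.9] 2796 [ 0.7355 -0.1476  0.024 ]
mouth 0.83 [28.8, 300.6] 5696 [ 0.508  -0.0689  0.125 ]
w_mouth [0.50242767 0.05249233 0.50242707] [ 0.49987264 -0.02294126  0.33949293] [ 31.00605401   7.77935684 -36.93377075  98.65618429   4.88381826
  75.2259427   -9.21262614] 3.8667
mouth 0.79 [158.7, 339.6] 5916 [ 0.526  -0.0072  0.125 ]
w_die [0.57690339 0.2695385  0.42322068] [0.60076587 0.19772236 0.26075084] [  9.68866553  27.15047806 -45.67082663  88.58468493  20.11519279
  72.72293815 -21.03884642] 5.4417
die_round_c 0.96 [166.2, 353.3] 562 [0.6425 0.2157 0.031 ]
die_round_c 0.67 [134.7, 293.7] 544 [0.5537 0.2309 0.031 ]
die_slab_c 0.85 [134.6, 207.9] 654 [0.4463 0.1965 0.031 ]
```

View pics/m1.png

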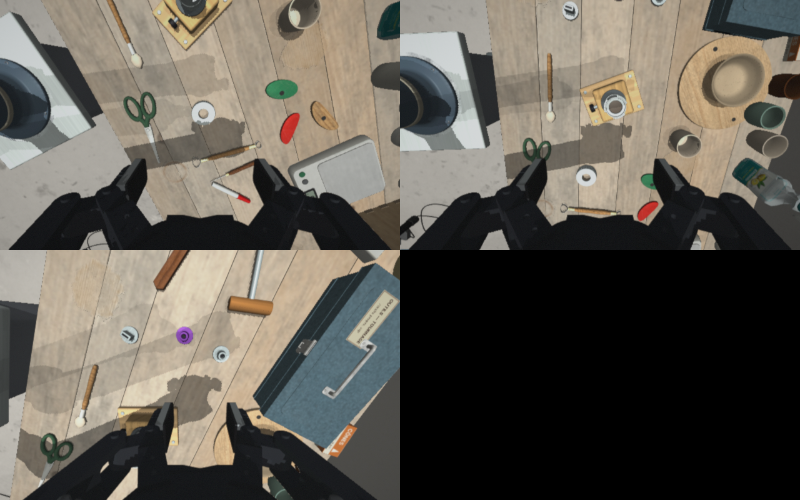

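View crops.

Wrist montage (half-scale tiles): the round die is at (222,354), the purple one at (184,336) and the slab at (129,334). The barrel mouth is at (614,104) and the ring at (203,112). Next I'll refine the positions with close crops and ellipse fits.

```bash
python3 - <<'E'
from h import *
def crop(n,r,c,h=32,w=40,s=10):
    im=cv2.imread(f"pics/{n}.png")[r-h:r+h,c-w:c+w];return cv2.resize(im,None,fx=s,fy=s,interpolation=cv2.INTER_CUBIC)
a=crop("w_mouth",160,340,40,40,5);b=crop("w_ring",180,325,40,40,5);c=crop("w_die",166,353,20,20,10)
# mouth candidates
f=dict(np.load("pics/w_mouth.npz"))
P=at(f,[158.7,339.6],.125)
t=np.linspace(0,6.283,90)
def draw(im,f,n,r0,c0,s,P,rad,z,col):
    for k in t:
        v,u=proj(f,[P[0]+rad*np.cos(k),P[1]+rad*np.sin(k),z]);cv2.circle(im,(int((u-c0+.5)*s),int((v-r0+.5)*s)),1,col,-1)
f=dict(np.load("pics/w_mouth.npz"));draw(a,f,0,120,300,5,(.526,-.0072),.022,.125,(0,0,255))
f=dict(np.load("pics/w_ring.npz"));draw(b,f,0,140,285,5,(.4591,-.2432),.031,.024,(0,0,255));draw(b,f,0,140,285,5,(.4591,-.2432),.013,.024,(0,0,255))
f=dict(np.load("pics/w_die.npz"));draw(c,f,0,146,333,10,(.6425,.2157),.009,.031,(0,0,255));draw(c,f,0,146,333,10,(.6425,.2157),.019,.007,(0,255,0))
cv2.imwrite("pics/m2.png",cv2.resize(np.hstack([a,b]),None,fx=1,fy=1)); cv2.imwrite("pics/m3.png",c)
m=np.hstack([cv2.resize(a,(400,400)),cv2.resize(b,(400,400))]);c=cv2.resize(c,(200,200))
cv2.imwrite("pics/m2.png",np.vstack([m,np.hstack([c,np.zeros((200,600,3),np.uint8)])]))
E
```

```text
(no output)
```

View pics/m2.png

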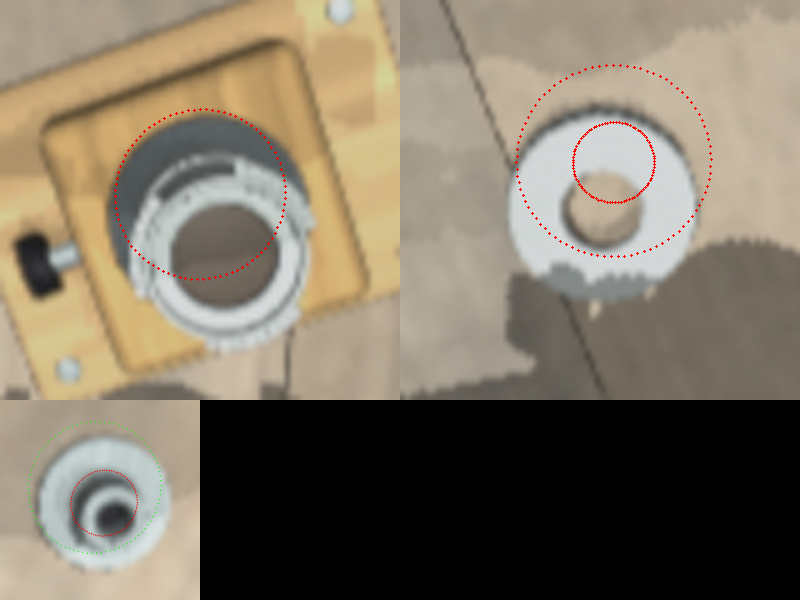

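Corrected centres read from the crops: mouth rim at col 344.5, row 171; ring at col 325, row 181; die disk at col 353.3, row 166.3. I'll grip the die twice at 90° so it centres itself in the hand, then look at the mouth on the way.

```bash
python3 - <<'E'
from h import *
F=lambda n:dict(np.load(f"pics/{n}.npz"))
print("mouth",at(F("w_mouth"),(171.1,344.5),.125),"ring",at(F("w_ring"),(181,325.1),.024))
D=at(F("w_die"),(166.3,353.3),.007);print("die",D,at(F("w_die"),(168.3,354.7),.031))
x,y=D[:2]
env.move_to([x,y,.09],down(18+90)) if env.inverse_kinematics([x,y,.09],down(108)) is not None and abs(env.inverse_kinematics([x,y,.09],down(108))[6])<140 else env.move_to([x,y,.09],down(-72))
print(status.get_joint_pos()[6],status.get_ft_force())
env.move_l([x,y,.010],feed=.12);print(status.get_ft_force(),status.get_tcp_pos())
fingers.set_gripper(.012);print(status.get_width(),status.get_ft_force())
fingers.set_gripper(.035)
env.move_l([x,y,.0101],orientation=down(18),feed=.05) if 0 else env.move_to([x,y,.0105],down(18))
print(status.get_tcp_pos(),status.get_t())
fingers.set_gripper(.012);print(status.get_width(),status.get_ft_force())
env.move_l([x,y,.10],feed=.15);print(status.get_width(),status.get_ft_force(),status.get_t())
f=optics.grab_frame("wrist");cv2.imwrite("pics/w3.png",f["img"]);np.savez("pics/w3.npz",**f)
E
```

```text
mouth [ 0.53215694 -0.02372621  0.125     ] ring [ 0.44960728 -0.25475617  0.024     ]
die [0.6465416  0.21223041 0.007     ] [0.64527173 0.21353529 0.031     ]
53.80438442157056 [-0.57858406 -0.24731299  0.00228035]
[ 0.11576637 -0.76523978 -0.08843264] [0.64691456 0.21277693 0.01052971]
0.01195029982655853 [-0.56027734  0.18431895  3.91018313]
[0.64605922 0.21204154 0.00990442] 9.5667
0.011825104011741123 [0.14210533 0.30249951 4.28236925]
0.0120542052659539 [ 0.12404202 -0.22196429 -0.83704819] 10.6667
```

View pics/w3.png

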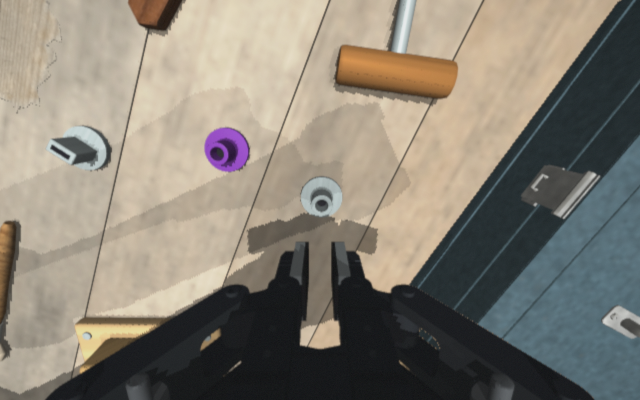

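The picture shows the die not gripped. It stands at (321,197), ahead of the fingers, which end near (320,243). I'll check the projection geometry.

```bash
python3 - <<'E'
from h import *
f=dict(np.load("pics/w3.npz"));T=status.get_tcp_pos();R=status.get_tool_rot()
print("tcp px",proj(f,T),proj(f,T-.019*R[:,2]),T)
print("die",at(f,(197,321),.007),at(f,(204,321.5),.031))
print("cam in tool",R.T@(f["eye"]-T),R.T@f["attitude"],f["camera_matrix"])
E
```

```text
tcp px (np.float64(239.89790255570867), np.float64(320.2525588751343)) (np.float64(254.4410439086929), np.float64(320.35168627523075)) [0.64563438 0.21148345 0.09849623]
die [0.64610499 0.21228334 0.007     ] [0.64614664 0.21329216 0.031     ]
cam in tool [ 0.07492409 -0.00053496 -0.16336412] [[ 2.49205826e-04 -9.55131623e-01 -2.96181568e-01]
 [ 9.99999656e-01  3.61990590e-06  8.29721631e-04]
 [-7.91421219e-04 -2.96181673e-01  9.55131295e-01]] [[291.46430841   0.         319.61966751]
 [  0.         291.46430841 201.9951772 ]
 [  0.           0.           1.        ]]
```

```bash
python3 - <<'E'
from h import *
x,y=.6461,.2128
fingers.set_gripper(.035)
env.move_l([x,y,.012],feed=.15)
def g(n):
    f=optics.grab_frame("wrist");np.savez(f"pics/{n}.npz",**f);return f["img"][100:400,120:520]
a=g("w4a");print(status.get_tcp_pos(),status.get_ft_force(),status.get_width())
fingers.set_gripper(.0);print(status.get_width(),status.get_ft_force(),status.get_tcp_pos())
b=g("w4b")
env.move_l([x,y,.022],feed=.05);print(status.get_width(),status.get_ft_force(),status.get_t())
cv2.imwrite("pics/m4.png",np.hstack([a,b]))
E
```

```text
[0.64697525 0.21354746 0.01329596] [ 0.43857876 -0.24627655 -0.33074012] 0.03491951861735688
-0.00016997412844295073 [ 0.07590466 -0.25933534 -0.17966108] [0.64621156 0.21277732 0.01227807]
2.76682380401631e-05 [-0.68136775 -0.36117311 -0.05052517] 12.6833
```

View pics/m4.png

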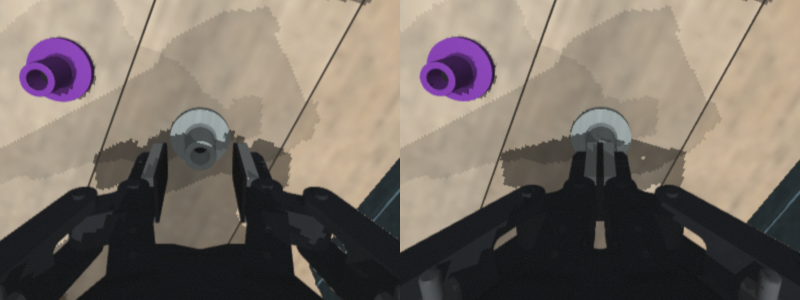

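In the left view the nozzle stands between the fingers. In the right view the shut fingers cover it, and the fingertips look about 15–20 mm shorter than the stated TCP, so they closed just above the nozzle. I'll make a guarded descent to find where the tips touch.

```bash
cat >> h.py <<'E'
def guard(x,y,z0,z1,step=.002,lim=3,feed=.04,verbose=0):
    "step down until upward force exceeds lim (relative to start)"
    b=status.get_ft_force()[2];z=z0
    while z>z1+1e-6:
        z=max(z-step,z1);env.move_l([x,y,z],feed=feed);F=status.get_ft_force()-[0,0,b]
        if verbose: print(round(z,4),F.round(1),status.get_tcp_pos().round(4))
        if F[2]>lim: break
    return z,F
E
python3 - <<'E'
from h import *
x,y=.6461,.2128
fingers.set_gripper(.035)
env.move_l([x,y,.006],feed=.1)
z,F=guard(x,y,.006,-.014,verbose=1)
z+=.003;env.move_l([x,y,z],feed=.05)
fingers.set_gripper(.010);print(status.get_width(),status.get_ft_force(),status.get_t())
f=optics.grab_frame("wrist");np.savez("pics/w5.npz",**f);cv2.imwrite("pics/w5.png",f["img"][150:350,170:470])
E
```

```text
0.004 [ 0.1 -0.5  0.7] [0.6461 0.2129 0.004 ]
0.002 [ 0.7 -0.6  0.1] [0.6461 0.2127 0.002 ]
0.0 [-0.4  0.2 -0.2] [ 6.460e-01  2.127e-01 -2.000e-04]
-0.002 [-0.2 -1.1 -0.1] [ 0.646   0.2127 -0.0022]
-0.004 [-0.2 -1.2  0.1] [ 0.646   0.2127 -0.0042]
-0.006 [-0.6  0.2  0.3] [ 0.646   0.2127 -0.0062]
-0.008 [-0.5 -0.6  0.8] [ 0.646   0.2128 -0.0082]
-0.01 [ 0.   0.6 -0.6] [ 0.646   0.2127 -0.0102]
-0.012 [ 0.9 -0.7 -0.3] [ 0.646   0.2127 -0.0122]
-0.014 [-0.1  0.6  0. ] [ 0.6461  0.2128 -0.0141]
0.01583542061392733 [-0.38808107  0.9314241   1.71298133] 16.475
```

```bash
python3 - <<'E'
from h import *
x,y=.6461,.2128
fingers.set_gripper(.035)
env.move_to([x,y,-.0115],down(95));print(status.get_joint_pos()[6])
fingers.set_gripper(.008);print(status.get_width(),status.get_ft_force(),status.get_t())
env.move_l([x,y,.10],feed=.2);print(status.get_width(),status.get_ft_force())
mx,my=.5322,-.0237
env.move_to([mx+.055,my,.20],down(90));print(status.get_tcp_pos(),status.get_joint_pos(),status.get_t())
f=optics.grab_frame("wrist");np.savez("pics/w6.npz",**f);im=f["img"]
v,u=map(int,proj(f,[mx,my,.125]));print(v,u)
np.save("pics/w6p.npy",[v,u])
cv2.imwrite("pics/w6.png",im)
d=cut_out("wrist","die_round_c");print([(q["confidence"],q["pixel"],q["pixels"].sum()) for q in d])
c=im.copy()
for k in np.linspace(0,6.283,60):
    b,a=proj(f,[mx+.022*np.cos(k),my+.022*np.sin(k),.125]);cv2.circle(c,(int(round(a)),int(round(b))),0,(0,0,255),-1)
cv2.imwrite("pics/w6o.png",cv2.resize(c[60:360,170:470],None,fx=2,fy=2,interpolation=cv2.INTER_CUBIC))
E
```

```text
37.241483005608416
0.015524405204470104 [0.35388443 0.74108149 1.52174308] 18.225
0.015839731121411304 [-0.43312756 -0.21554603 -0.96498472]
[ 0.58697816 -0.02240407  0.199341  ] [ 43.59814123  34.12521923 -65.82465314  98.43072035  33.00747213
  69.6000226   59.39770582] 19.9583
139 319
[(0.87, [253.4, 320.3], np.int64(2799)), (0.85, [147.1, 526.4], np.int64(999)), (0.16, [36.4, 514.3], np.int64(1211))]
```

View pics/w6o.png

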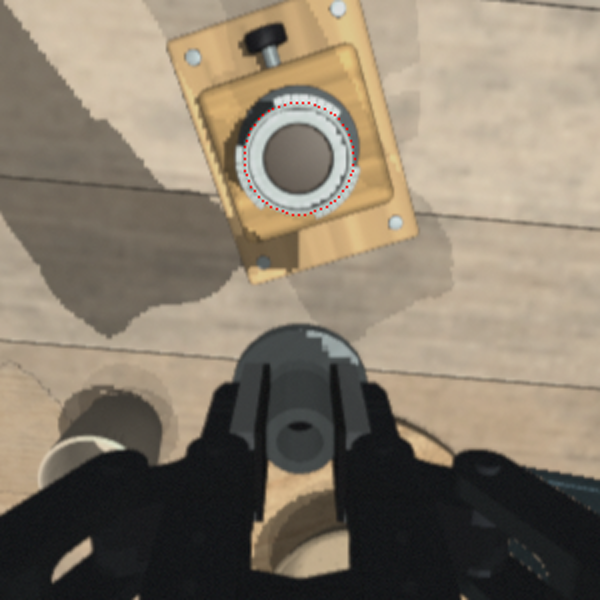

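The die is held upright with its nozzle top at tile (300,440). The mouth rim centres at about (298,158), so my overlay is roughly 1 mm too far right. I'll fit both numerically.

```bash
cat > fit.py <<'E'
from h import *
def fit(f,c0,circs,rng=.004,angs=np.linspace(0,2*np.pi,180,endpoint=False),st=.0002):
    g=cv2.GaussianBlur(cv2.cvtColor(f["img"],cv2.COLOR_BGR2GRAY).astype(np.float32),(0,0),.8)
    gx=cv2.Sobel(g,cv2.CV_32F,1,0);gy=cv2.Sobel(g,cv2.CV_32F,0,1)
    K=np.array(f["camera_matrix"]);R=np.array(f["attitude"])
    def P(p): q=(p-f["eye"])@R@K.T;return q[:,:2]/q[:,2:]
    best=[]
    D=np.arange(-rng,rng+1e-9,st);S=np.zeros((len(D),len(D)))
    for i,dx in enumerate(D):
        for j,dy in enumerate(D):
            for r,z,sg in circs:
                c=np.column_stack([np.cos(angs),np.sin(angs),0*angs]);p=np.array([c0[0]+dx,c0[1]+dy,z])
                a=P(p+r*c).astype(np.float32);n=P(p+(r+.001)*c)-a;n/=np.linalg.norm(n,axis=1)[:,None]
                m=lambda G:cv2.remap(G,a[:,:1],a[:,1:],cv2.INTER_LINEAR)[:,0]
                v=m(gx)*n[:,0]+m(gy)*n[:,1]
                S[i,j]+=np.mean(np.clip(sg*v if sg else abs(v),0,120))
    i,j=np.unravel_index(S.argmax(),S.shape);return (c0[0]+D[i]).round(4),(c0[1]+D[j]).round(4),S.max().round(1),np.median(S).round(1)
E
python3 - <<'E'
from fit import *
f=dict(np.load("pics/w6.npz"));T=np.array([0.58697816,-0.02240407,0.199341])
for n in("w6","w_mouth"):
    h=dict(np.load(f"pics/{n}.npz"))
    for nm,c in(("44+40",[(.022,.125,0),(.020,.125,0)]),("44",[(.022,.125,0)]),("40",[(.02,.125,0)]),("bore14",[(.014,.120,1)])):
        print(n,nm,fit(h,(.5322,-.0240),c))
# die in hand
zb=T[2]+.0115
a0=np.radians(180);A=np.linspace(a0-1.0,a0+1.0,60)
for dz in(-.004,0,.004):
  print("disk",dz,fit(f,T[:2],[(.019,zb+dz,0)],angs=A,rng=.005),fit(f,T[:2],[(.019,zb+.007+dz,0)],angs=A,rng=.005))
  print("noz",fit(f,T[:2],[(.009,zb+.031+dz,0)],rng=.005))
E
```

```text
w6 44+40 (np.float64(0.5286), np.float64(-0.022), np.float64(175.5), np.float64(137.4))
w6 44 (np.float64(0.5294), np.float64(-0.0216), np.float64(100.5), np.float64(68.6))
w6 40 (np.float64(0.531), np.float64(-0.023), np.float64(99.0), np.float64(65.9))
w6 bore14 (np.float64(0.5318), np.float64(-0.024), np.float64(120.0), np.float64(47.2))
w_mouth 44+40 (np.float64(0.5292), np.float64(-0.0206), np.float64(139.8), np.float64(110.3))
w_mouth 44 (np.float64(0.531), np.float64(-0.0204), np.float64(79.2), np.float64(52.1))
w_mouth 40 (np.float64(0.5362), np.float64(-0.0204), np.float64(81.9), np.float64(55.1))
w_mouth bore14 (np.float64(0.5314), np.float64(-0.0252), np.float64(120.0), np.float64(77.1))
disk -0.004 (np.float64(0.5892), np.float64(-0.0234), np.float64(120.0), np.float64(32.1)) (np.float64(0.5866), np.float64(-0.0236), np.float64(120.0), np.float64(43.5))
noz (np.float64(0.5898), np.float64(-0.023), np.float64(82.1), np.float64(31.3))
disk 0 (np.float64(0.5876), np.float64(-0.0234), np.float64(120.0), np.float64(38.5)) (np.float64(0.5852), np.float64(-0.0234), np.float64(120.0), np.float64(43.5))
noz (np.float64(0.5874), np.float64(-0.0226), np.float64(74.9), np.float64(37.9))
disk 0.004 (np.float64(0.5862), np.float64(-0.0234), np.float64(120.0), np.float64(44.4)) (np.float64(0.584), np.float64(-0.0234), np.float64(120.0), np.float64(44.5))
noz (np.float64(0.5848), np.float64(-0.022), np.float64(72.7), np.float64(40.4))
```

```bash
python3 - <<'E'
from fit import *
for n,p in(("w6",(139,319)),("w_mouth",(171,344))):
    h=dict(np.load(f"pics/{n}.npz"));g=cv2.resize(cv2.cvtColor(h["img"],cv2.COLOR_BGR2GRAY),None,fx=4,fy=4,interpolation=cv2.INTER_CUBIC)
    for t in(125,140,155):
        k,l,s,c=cv2.connectedComponentsWithStats((g<t).astype(np.uint8))
        i=l[p[0]*4,p[1]*4];u,v=(c[i]+.5)/4-.5
        e=(l==i).astype(np.uint8);cn=max(cv2.findContours(e,0,1)[0],key=len);el=cv2.fitEllipse(cn)
        print(n,t,s[i],c[i].round(1),el,at(h,(v,u),.120).round(4),"r",np.sqrt(s[i,4]/np.pi)/4)
E
```

```text
w6 125 [ 1206   487   141   142 14761] [1273.2  559.6] ((1276.1571044921875, 557.257080078125), (140.6240692138672, 141.7899627685547), 172.69618225097656) [ 0.5327 -0.0246  0.12  ] r 17.13653303245535
w6 140 [ 1205   486   143   144 16210] [1276.2  557.2] ((1276.152587890625, 557.1927490234375), (142.05679321289062, 143.46229553222656), 174.41162109375) [ 0.5323 -0.024   0.12  ] r 17.957942628262096
w6 155 [ 1204   485   145   145 16545] [1276.1  557.2] ((1276.0924072265625, 557.154296875), (143.34658813476562, 145.12844848632812), 177.05548095703125) [ 0.5322 -0.0241  0.12  ] r 18.142555406610338
w_mouth 125 [1337  644   86   82 5485] [1379.9  684.9] ((1379.841552734375, 684.8538208007812), (80.08421325683594, 85.43379974365234), 70.2737808227539) [ 0.5327 -0.0244  0.12  ] r 10.446080980797571
w_mouth 140 [1337  643   87   84 5736] [1379.8  684.7] ((1379.770751953125, 684.6578369140625), (82.36612701416016, 86.89303588867188), 68.93221282958984) [ 0.5326 -0.0243  0.12  ] r 10.682419866158087
w_mouth 155 [1336  642   88   86 5971] [1379.6  684.5] ((1379.614990234375, 684.53564453125), (84.40264129638672, 88.31119537353516), 66.80872344970703) [ 0.5326 -0.0243  0.12  ] r 10.899049070915012
```

```bash
python3 - <<'E'
from h import *
x,y=.5320,-.0243
env.move_l([x,y,.150],feed=.15)
env.move_l([x,y,.119],feed=.08)
z,F=guard(x,y,.119,.1085,step=.0015,lim=4,feed=.04,verbose=1)
print(z,status.get_ft_force(),status.get_wrist_torque(),status.get_width(),status.get_t())
E
```

```text
0.1175 [ 0.5 -0.4 -0.2] [ 0.5322 -0.0243  0.1178]
0.116 [-0.4 -0.2  0.1] [ 0.532  -0.0244  0.116 ]
0.1145 [-0.1  0.3 -1. ] [ 0.5319 -0.0243  0.1144]
0.113 [-0.7  0.4 -0.6] [ 0.5319 -0.0243  0.1129]
0.1115 [ 0.5 -1.1 -1.1] [ 0.5319 -0.0243  0.1114]
0.11 [-0.1  0.   0.2] [ 0.5319 -0.0243  0.1099]
0.1085 [-1.5  0.2  1.4] [ 0.5323 -0.0242  0.1087]
0.1085 [-1.50591037  0.2034033   1.22253115] [ 0.00192455 -0.0309942   0.05118287] 0.01576469124443118 22.9917
```

The die went in with first contact at seat depth. I'll release, check the seating, and check joint-7 room for the screwing.

```bash
python3 - <<'E'
from h import *
x,y=.5320,-.0243
fingers.set_gripper(.035);env.move_l([x,y,.20],feed=.2)
f=optics.grab_frame("wrist");np.savez("pics/w7.npz",**f)
cv2.imwrite("pics/w7.png",cv2.resize(f["img"][100:300,220:420],None,fx=2.5,fy=2.5,interpolation=cv2.INTER_CUBIC))
print(status.get_t(),status.get_ft_force())
for p in((.4496,-.2548,.0),(x,y,.16)):
    for a in(-60,-30,0,30,60,90,120,150,180):
        q=env.inverse_kinematics(list(p),down(a));print(p[0],a,None if q is None else np.round(q,0))
E
```

```text
23.975 [-0.52650743 -0.51235189 -0.34504417]
0.4496 -60 [ 43.  31. -23. 118.  21.  35. -54.]
0.4496 -30 [ 48.  32. -30. 118.  26.  36. -29.]
0.4496 0 [ 53.  34. -36. 118.  32.  38.  -4.]
0.4496 30 [ 58.  36. -43. 117.  38.  41.  20.]
0.4496 60 [ 62.  39. -49. 117.  43.  44.  46.]
0.4496 90 [ 66.  42. -55. 117.  48.  47.  72.]
0.4496 120 [ 69.  45. -61. 117.  53.  51.  98.]
0.4496 150 [ 73.  51. -68. 117.  58.  57. 124.]
0.4496 180 [ 76.  57. -76. 116.  64.  65. 150.]
0.532 -60 [ 24.  20. -32. 109.  13.  55. -74.]
0.532 -30 [ 29.  21. -38. 109.  16.  55. -47.]
0.532 0 [ 34.  23. -45. 109.  19.  56. -20.]
0.532 30 [ 39.  25. -52. 108.  23.  58.   7.]
0.532 60 [ 43.  28. -59. 108.  28.  60.  32.]
0.532 90 [ 48.  32. -67. 108.  33.  63.  58.]
0.532 120 [ 51.  36. -74. 108.  39.  66.  83.]
0.532 150 [ 48.  32. -67. 108.  33.  63. 117.]
0.532 180 [ 48.  32. -67. 108.  33.  63. 147.]
```

View pics/w7.png

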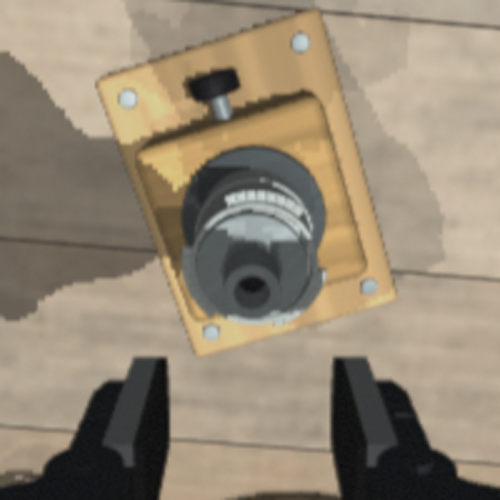

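The die sits level and centred in the mouth, with the nozzle at tile (252,285). Now the ring.

```bash
python3 - <<'E'
from h import *
x,y=.4496,-.2548
fingers.set_gripper(.085)
env.move_to([x,y,.08],down(30))
env.move_l([x,y,-.004],feed=.12)
z,F=guard(x,y,-.004,-.018,step=.0035,lim=3,verbose=1)
fingers.set_gripper(.05);print(status.get_width(),status.get_ft_force(),status.get_t())
fingers.set_gripper(.078)
env.move_to([x,y,-.0175],down(125));print(status.get_joint_pos()[6],status.get_ft_force(),status.get_t())
fingers.set_gripper(.05);print(status.get_width(),status.get_ft_force(),status.get_t())
env.move_l([x,y,.17],feed=.2);print(status.get_width(),status.get_ft_force(),status.get_tcp_pos(),status.get_t())
f=optics.grab_frame("wrist");np.savez("pics/w8.npz",**f)
cv2.imwrite("pics/w8.png",f["img"][100:400,120:520])
E
```

```text
-0.0075 [0.7 0.3 0.1] [ 0.4497 -0.255  -0.0072]
-0.011 [-0.4 -0.3  0.5] [ 0.4494 -0.2548 -0.0111]
-0.0145 [ 0.2 -0.4  1.2] [ 0.4494 -0.2547 -0.0148]
-0.018 [0.  0.  0.7] [ 0.4494 -0.2547 -0.0182]
0.06054046929525076 [-1.36197693 -0.04502377  5.64329713] 27.8
99.70256467005784 [ 0.07530592  0.05621677 -0.00109447] 29.4
0.06038519617220277 [-0.62279521  0.19470192  5.20876705] 29.7
0.06069178119062664 [ 0.0138185  -0.63188341 -1.82368365] [ 0.44861468 -0.25477363  0.16879545] 30.7833
```

View pics/w8.png

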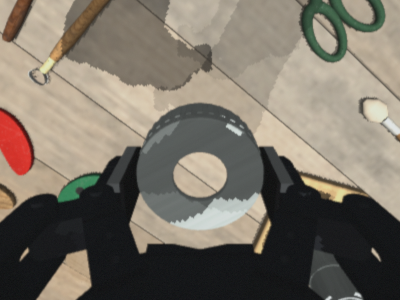

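The ring is held evenly, its hole at tile (200,175). Next: over the mouth, guarded descent, and a first turning step.

```bash
python3 - <<'E'
from h import *
x,y=.5320,-.0243
env.move_to([x,y,.165],down(125));print(status.get_t())
env.move_l([x,y,.101],feed=.12)
z,F=guard(x,y,.101,.0895,step=.0015,lim=3.5,feed=.05,verbose=1)
t=status.get_t();print(t,status.get_wrist_torque())
env.move_l([x,y,z],feed=.05,orientation=down(119));print(status.get_t()-t,status.get_ft_force(),status.get_wrist_torque(),status.get_tcp_pos())
E
```

```text
31.8
0.0995 [-0.4  0.1  0.4] [ 0.5317 -0.0246  0.099 ]
0.098 [ 0.  -1.2  1. ] [ 0.5319 -0.0243  0.0978]
0.0965 [ 0.  -0.2  0.2] [ 0.5319 -0.0243  0.0964]
0.095 [-0.4 -0.9  0.7] [ 0.532  -0.0243  0.0949]
0.0935 [0.8 0.8 0.5] [ 0.5321 -0.0243  0.0935]
0.092 [ 0.6 -0.5 -0.1] [ 0.532  -0.0243  0.0919]
0.0905 [0.4 0.4 1.4] [ 0.5322 -0.0242  0.0907]
0.0895 [-0.2  0.2  7.9] [ 0.5322 -0.0244  0.0903]
34.4833 [-0.2553539  0.4078677 -0.0216355]
0.25840000000000174 [-0.60913613 -0.55473061  5.95148006] [-0.21767489  0.22107658  0.00907185] [ 0.53248636 -0.02436971  0.09034977]
```

The ring dropped straight into the gaps: first contact at z ≈ 0.0905, which is the home height. Now I'll turn clockwise while watching the moment.

```bash
cat > turn.py <<'E'
from h import *
import sys
x,y=.5320,-.0243
a=119.;z=.0897;hit=None
rd=lambda:(np.mean([status.get_wrist_torque() for _ in range(5)],0)[2],np.mean([status.get_ft_force() for _ in range(5)],0))
b,_=rd();L=[]
while a>119-115 and status.get_t()<53:
    st=5 if not L or L[-1][1]-b<.08 else 2
    if hit is not None: st=min(2.5,a-(hit-10.5))
    a-=st;env.move_l([x,y,z],feed=.05,orientation=down(a));m,F=rd();L.append((a,m))
    print(round(a,1),round(m,3),F.round(1),round(z,4),status.get_tcp_pos()[2].round(4),round(status.get_t(),2))
    if np.linalg.norm(F)>25 or abs(m-b)>1.5: print("stop");break
    if F[2]>9: z+=.0004
    elif F[2]<-3: z-=.0004
    if hit is None and m-b>.2:
        p=L[-2];hit=a+(m-b-.2)/(m-p[1])*(p[0]-a);print("hit",hit)
    if hit is not None and a<=hit-10: break
E
python3 turn.py
```

```text
114.0 0.036 [-0.4 -0.8  6.1] 0.0897 0.0903 34.99
109.0 -0.015 [-0.7 -0.2  6.7] 0.0897 0.0903 35.24
104.0 -0.01 [-0.6  0.1  6. ] 0.0897 0.0903 35.49
99.0 0.029 [-0.4 -0.5  6.5] 0.0897 0.0903 35.74
94.0 0.047 [-1.9 -0.4  6.3] 0.0897 0.0903 35.99
89.0 0.069 [1.6 2.6 4.4] 0.0897 0.0903 36.24
84.0 -0.103 [3.5 3.9 0.5] 0.0897 0.0898 36.49
79.0 -0.112 [3.2 3.3 0.4] 0.0897 0.0895 36.74
74.0 -0.312 [ 4.3  3.4 -1.3] 0.0897 0.0894 36.99
69.0 -0.246 [ 4.4  3.3 -1.5] 0.0897 0.0894 37.24
64.0 -0.341 [ 4.4  3.5 -2.9] 0.0897 0.0893 37.49
59.0 -0.376 [ 4.2  3.7 -1.6] 0.0897 0.0893 37.74
54.0 -0.343 [ 4.8  3.6 -2.3] 0.0897 0.0892 37.99
49.0 -0.431 [ 5.3  4.4 -3.8] 0.0897 0.0891 38.24
44.0 -0.476 [4.2 4.7 0.7] 0.0893 0.0891 38.49
39.0 -0.561 [ 4.2  5.5 -2.2] 0.0893 0.089 38.74
34.0 -0.585 [ 4.8  5.  -1.9] 0.0893 0.089 38.99
29.0 -0.667 [ 5.7  4.8 -2.3] 0.0893 0.0889 39.24
24.0 -0.672 [ 5.8  5.7 -2.1] 0.0893 0.0889 39.49
19.0 -0.546 [ 5.9  4.3 -1.4] 0.0893 0.089 39.74
14.0 -0.485 [ 5.5  5.3 -1.8] 0.0893 0.089 39.99
9.0 -0.183 [0.6 2.4 3.8] 0.0893 0.0895 40.24
4.0 -0.035 [3.1 2.5 3. ] 0.0893 0.0895 40.49
```

The moment rose from about 89° to −0.67 N m at 24°, then fell back to zero by 4°. That 85° span equals ramp plus lug (66+18), so the sign of the resistance is negative, my stop rule watched for the wrong sign, and the lugs ran right under the ramps into the next gaps. The ring is loose again. I'll continue clockwise using the moment's magnitude and expect engagement near −31° and snug near −55°.

```bash
cat > turn2.py <<'E'
from h import *
x,y=.5323,-.0240
a=4.;z=.0895;hit=None
def rd():
    m=np.mean([status.get_wrist_torque() for _ in range(9)],0)[2];return m,np.mean([status.get_ft_force() for _ in range(9)],0)
b=[];pm=0;pa=a
while a>-62 and status.get_t()<54:
    st=5 if a>-28 else 2.5
    if hit is not None: st=min(2.5,max(a-(hit-12),.5))
    a-=st;env.move_l([x,y,z],feed=.05,orientation=down(a));m,F=rd()
    if a>-20: b.append(m)
    B=np.mean(b);r=B-m
    print(round(a,1),round(m,3),F.round(1),round(z,4),status.get_tcp_pos()[2].round(4),round(status.get_t(),2))
    if np.linalg.norm(F)>25 or r>.5 or r<-.3: print("stop");break
    if F[2]>6: z+=.0003
    elif F[2]<-2: z-=.0003
    if hit is None and r>.2 and a<-20:
        hit=a+(r-.2)/(r-pm)*(pa-a);print("hit",hit,"base",B)
    if hit is not None and a<=hit-11.9: break
    pm,pa=r,a
E
python3 turn2.py
```

```text
-1.0 -0.064 [2.5 1.2 4.3] 0.0895 0.0895 40.74
-6.0 -0.069 [2.1 0.6 4.6] 0.0895 0.0895 40.99
-11.0 -0.023 [0.3 0.6 5.1] 0.0895 0.0895 41.24
-16.0 -0.006 [ 0.9 -0.5  4.9] 0.0895 0.0895 41.49
-21.0 -0.095 [-0.8  0.5  4.8] 0.0895 0.0894 41.74
-26.0 -0.063 [-0.2 -0.   5.2] 0.0895 0.0894 41.99
-31.0 0.015 [-0.9 -0.3  5.9] 0.0895 0.0894 42.24
-33.5 0.067 [-0.6  0.9  5.3] 0.0895 0.0894 42.49
-36.0 -0.064 [-1.1 -0.4  5.7] 0.0895 0.0894 42.74
-38.5 0.025 [-0.1  0.3  5.3] 0.0895 0.0894 42.99
-41.0 0.051 [-1.5  1.1  6.3] 0.0895 0.0894 43.24
-43.5 0.021 [-0.5  1.5  2.8] 0.0898 0.0895 43.49
-46.0 -0.027 [-1.3  1.1  3. ] 0.0898 0.0894 43.74
-48.5 -0.068 [-1.7  2.5  1.6] 0.0898 0.0895 43.99
-51.0 -0.018 [-1.8  1.2  0. ] 0.0898 0.0894 44.24
-53.5 -0.094 [-1.9  2.4 -1.1] 0.0898 0.0894 44.49
-56.0 -0.074 [ 0.5  2.5 -4.4] 0.0898 0.0894 44.74
-58.5 -0.07 [-1.1  2.7 -3.5] 0.0895 0.0893 44.99
-61.0 -0.074 [-1.   2.  -1.5] 0.0892 0.0893 45.24
-63.5 -0.047 [-1.   1.5 -1.5] 0.0892 0.0893 45.49
```

Engagement is starting: Fz is falling and the ring is being drawn down from about −50°. The moment is still low, so I'll continue with the same rule and check joint 7.

```bash
sed -e 's/^a=4.;z=.0895/a=-63.5;z=.0891/' -e 's/^b=\[\];/b=[-.02];/' -e 's/a>-62/a>-112/' turn2.py > turn3.py
python3 - <<'E'
from h import *
for a in(-80,-100,-112): print(a,np.round(env.inverse_kinematics([.5323,-.024,.0891],down(a)),0))
E
python3 turn3.py
```

```text
-80 [ 12.  23. -18. 113.  10.  45. -91.]
-100 [   8.   23.  -13.  113.    7.   45. -109.]
-112 [   6.   22.  -10.  114.    5.   44. -119.]
-66.0 -0.021 [-0.1  1.2 -1.8] 0.0891 0.0892 45.74
-68.5 -0.025 [-0.1  1.3 -1.6] 0.0891 0.0892 45.99
-71.0 -0.062 [ 2.1  1.2 -2.1] 0.0891 0.0892 46.24
-73.5 -0.054 [ 0.5  0.3 -0.5] 0.0888 0.0891 46.49
-76.0 -0.075 [1.7 0.8 0.2] 0.0888 0.0891 46.74
-78.5 -0.078 [ 2.2 -1.7  0.6] 0.0888 0.0891 46.99
-81.0 -0.121 [ 3.2 -1.2  1. ] 0.0888 0.0891 47.24
-83.5 -0.167 [ 2.7 -2.2  2. ] 0.0888 0.0891 47.49
-86.0 -0.127 [ 2.8 -2.2  1.6] 0.0888 0.089 47.74
-88.5 -0.082 [ 2.4 -3.6  2.8] 0.0888 0.089 47.99
-91.0 -0.06 [ 2.8 -3.6  2.4] 0.0888 0.089 48.24
-93.5 -0.188 [ 2.1 -3.9  3.4] 0.0888 0.0889 48.49
-96.0 -0.11 [ 1.6 -3.5  3.8] 0.0888 0.0889 48.74
-98.5 -0.11 [ 2.  -3.3  4.3] 0.0888 0.0889 48.99
-101.0 -0.134 [ 1.  -4.3  4.9] 0.0888 0.0889 49.24
-103.5 -0.265 [ 2.1 -2.9  5.8] 0.0888 0.089 49.49
hit -102.64077804465293 base -0.02
-106.0 -0.213 [ 1.5 -2.9  5.9] 0.0888 0.089 49.74
-108.5 -0.262 [ 0.4 -1.8  6.1] 0.0888 0.089 49.99
-111.0 -0.176 [ 1.  -1.6  5.3] 0.0891 0.0891 50.24
-113.5 -0.115 [ 1.1 -0.9  6.2] 0.0891 0.0894 50.49
```

```bash
python3 - <<'E'
from h import *
print(status.get_width(),status.get_joint_pos(),status.get_tcp_pos(),status.get_ft_force(),status.get_wrist_torque(),status.get_t())
f=optics.grab_frame("wrist");np.savez("pics/w9.npz",**f)
cv2.imwrite("pics/w9.png",cv2.resize(f["img"][140:340,190:450],None,fx=3,fy=3,interpolation=cv2.INTER_CUBIC))
E
```

```text
0.06045805441664514 [   5.89103362   22.362909     -9.86340583  113.6253568     5.26438429
   44.47511075 -120.40185008] [ 0.53198817 -0.02312957  0.08939323] [ 1.14543862 -0.9421179   6.17975564] [-0.32679132 -0.36090746 -0.11490785] 50.4917
```

View pics/w9.png

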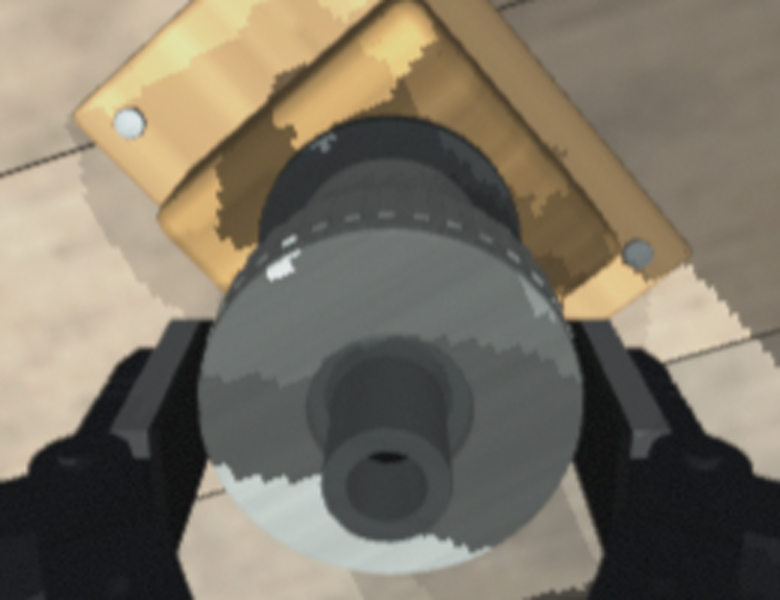

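The ring is level on the die with the nozzle centred in its hole, but the height crept up 0.4 mm and the moment fell at the end. A small pull-up test will show whether the lugs are under the ramps.

```bash
python3 - <<'E'
from h import *
x,y=.5323,-.0240
for z in(.0896,.0903,.0909):
    env.move_l([x,y,z],feed=.02);F=np.mean([status.get_ft_force() for _ in range(9)],0)
    print(z,F.round(1),status.get_tcp_pos()[2].round(4),status.get_wrist_torque()[2].round(3),round(status.get_t(),2))
    if F[2]<-7: break
E
```

```text
0.0896 [ 2.  -0.4  4.3] 0.0894 -0.1 50.79
0.0903 [ 2.5  2.7 -1. ] 0.0897 -0.076 51.04
0.0909 [ 4.3  3.4 -4.3] 0.0904 -0.143 51.29
```

The ring lifted about 1 mm, so at −113.5° the lugs are just leaving the ramps (84° after engagement, as in the first pass). I'll press lightly, turn back under the ramps, then set it clockwise to a tight point short of the exit and repeat the pull test.

```bash
python3 - <<'E'
from h import *
x,y=.5323,-.0240
def go(z,a):
    env.move_l([x,y,z],feed=.03,orientation=down(a));F=np.mean([status.get_ft_force() for _ in range(9)],0);m=np.mean([status.get_wrist_torque()[2] for _ in range(9)])
    print(z,a,F.round(1),round(m,3),status.get_tcp_pos()[2].round(4),round(status.get_t(),2));return F,m
go(.0885,-113.5)
for a in(-109,-105,-101):
    F,m=go(.0885,a)
    if abs(m)>.9 or abs(F).max()>25: break
go(.0893,a);F,m=go(.0899,a)
E
```

```text
0.0885 -113.5 [1.1 3.7 6. ] -0.011 0.0894 51.54
0.0885 -109 [0.8 5.6 5.4] -0.298 0.0894 51.79
0.0885 -105 [1.6 4.6 1.6] 0.311 0.089 52.04
0.0885 -101 [-0.1  4.9  4. ] 0.731 0.0889 52.29
0.0893 -101 [ 1.8  4.4 -2.4] 0.652 0.089 52.54
0.0899 -101 [ 3.8  4.9 -5.6] 0.682 0.089 52.79
```

The pull test now holds: z stays at 0.0890 under a 4–6 N pull, and turning back is resisted with 0.7 N m. I'll ease clockwise to a light tightening moment, then release.

```bash
python3 - <<'E'
from h import *
x,y=.5323,-.0240
def go(z,a):
    env.move_l([x,y,z],feed=.03,orientation=down(a));F=np.mean([status.get_ft_force() for _ in range(9)],0);m=np.mean([status.get_wrist_torque()[2] for _ in range(9)])
    print(z,a,F.round(1),round(m,3),status.get_tcp_pos()[2].round(4),round(status.get_t(),2));return F,m
for a in(-102.5,-104,-105.5,-107):
    F,m=go(.0891,a)
    if m<-.2: break
go(.0897,a)
E
```

```text
0.0891 -102.5 [ 1.9  5.8 -0.9] 0.032 0.089 53.04
0.0891 -104 [ 3.   5.5 -1. ] 0.085 0.089 53.29
0.0891 -105.5 [ 2.5  5.5 -0.8] 0.029 0.089 53.54
0.0891 -107 [ 3.1  5.4 -0.8] 0.004 0.0891 53.79
0.0897 -107 [ 3.4  5.3 -5. ] -0.026 0.0891 54.04
```

```bash
python3 - <<'E'
from h import *
x,y=.5323,-.0240
def go(z,a):
    env.move_l([x,y,z],feed=.03,orientation=down(a));F=np.mean([status.get_ft_force() for _ in range(9)],0);m=np.mean([status.get_wrist_torque()[2] for _ in range(9)])
    print(z,a,F.round(1),round(m,3),status.get_tcp_pos()[2].round(4),round(status.get_t(),2));return F,m
for a in(-108.5,-110):
    F,m=go(.0893,a)
    if m<-.15: break
E
```

```text
0.0893 -108.5 [ 2.7  5.6 -0.7] 0.004 0.0891 54.29
0.0893 -110 [0.9 5.7 5.2] -0.476 0.0898 54.54
```

At −110° it popped up again, so the ramp end is there. The free height of 0.0898 against 0.0890 clamped means contact begins about 29° before the end. I'll go back to about −95°, inside the snug window and clear of the end, then unwind, pull-test and release.

```bash
python3 - <<'E'
from h import *
x,y=.5323,-.0240
def go(z,a):
    env.move_l([x,y,z],feed=.03,orientation=down(a));F=np.mean([status.get_ft_force() for _ in range(9)],0);m=np.mean([status.get_wrist_torque()[2] for _ in range(9)])
    print(z,a,F.round(1),round(m,3),status.get_tcp_pos()[2].round(4),round(status.get_t(),2));return F,m
for a in(-105,-100,-96,-93):
    F,m=go(.0885,a)
    if abs(m)>1.3: break
F,m=go(.0892,a-2)
F,m=go(.0898,a-2);print("TCPz",status.get_tcp_pos()[2])
E
```

```text
0.0885 -105 [-0.7  5.3  4.9] 0.134 0.089 54.79
0.0885 -100 [-1.1  4.3  5.2] 0.611 0.0889 55.04
0.0885 -96 [-1.7  4.   5.7] 0.637 0.0889 55.29
0.0885 -93 [-2.3  4.1  5.4] 0.591 0.0889 55.54
0.0892 -95 [ 0.9  6.2 -0.6] 0.05 0.089 55.79
0.0898 -95 [ 1.2  5.3 -3.9] 0.111 0.089 56.04
TCPz 0.0889794014225542
```

It holds under pull, and turning either way shows real clamping friction. Releasing.

```bash
python3 - <<'E'
from h import *
x,y=.5323,-.0240
env.move_l([x,y,.0892],feed=.03);fingers.set_gripper(.085);print(status.get_ft_force(),status.get_t())
env.move_l([x,y,.20],feed=.18);print(status.get_t())
f=optics.grab_frame("wrist");np.savez("pics/w10.npz",**f)
cv2.imwrite("pics/w10.png",cv2.resize(f["img"][80:320,190:450],None,fx=2.4,fy=2.4,interpolation=cv2.INTER_CUBIC))
E
```

```text
[-0.16560306 -0.78545479  1.00776026] 56.6667
57.4333
```

View pics/w10.png

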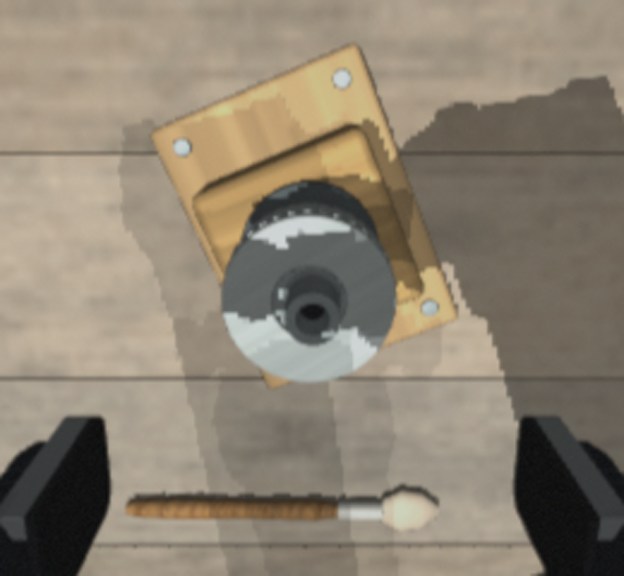

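The ring sits level on the barrel with the nozzle centred in its hole at (312,305), and the gripper is clear. There is no time left for more turning, so I'm handing in.

```bash
python3 -c "
from h import *
env.close_job();print(status.get_t())"
```

```text
the job is handed in; nothing more can be done
the job is handed in; nothing more can be done
```

The round die is seated in the mouth and the clamping ring is screwed down over it, but the ring was overtightened along the way. I also couldn't confirm that its final tightness is inside the snug window. I handed in after about 57.5 s of the 61 s.

**Die:** My first grips closed just above the nozzle, because the fingertips sit about 20 mm behind the stated TCP. After that the die went in without touching until seat depth, and a picture showed it level.

**Ring, tightening:** It dropped straight into the gaps. My stop rule watched the wrong sign of the moment, so on the first clockwise pass the lugs ran right under the ramps and out the far end, peaking at about 0.67 N m. On the second pass I again reached the ramp end. I then turned it back about 15–17° under the ramps and left it there, so the last real movement was counter-clockwise.

**Last checks:**
- **Pull test:** The ring held its height (z 0.0890) under a pull of about 4 N, where loose it had lifted.
- **Turning moment:** It resisted counter-clockwise turning with about 0.6 N m. Easing it clockwise showed almost no moment, which disagrees with a clean snug reading.
- **Final picture:** The ring was level, the nozzle centred in its hole and the gripper clear. I did not touch the other die or anything else.

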